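# Lock the sawing jig's stop bar with its thumb wedge

## Task

On the plywood sawing jig, slide the steel stop bar forward until its front end is home against the end block. Then push the wooden thumb wedge that stands in the jig along its ramp, thin end first, until it jams the bar fast, and let go. Leave the spare wedge on the bench where it lies.

Things in the scene. Friction and masses are not known exactly. Their poses are not given: they have to be found in the camera images.
- jig: Plywood board 300x130x18 mm, fixed to the bench. Origin: centre of underside; +x = direction of pushing, to the end block (rear face at x 135); y left, z up. On its top: bar along x at y 30; fence y 40 to 60, x -70 to 150, 26 high; rubber-backed ramp rail x 5 to 110, 28 high, 1 in 8: the gap between rail and bar narrows to +x. Rail yields 1 mm per 4 N. Clear board behind wedge and bar.
- stop_bar: Steel bar 230 long (x), 16 wide, 22 high, in the jig at y 30; upturned lip at its rear end 10 long, 36 high. Axes as the jig's. Origin: middle of underside (rear end at x -115). Slides only along jig x (1.5 N friction), stays where left. Home its origin is at jig x +20; it starts 30 to 60 mm short. Push on its rear end.
- wedge: Loose wooden wedge in the jig, 120 long (x, thin end +x), 26 high, 44 wide at rear, 29 at front; thumb block at rear end 18 long, 41 wide, 46 high. +y side straight, facing the bar; -y side on the ramp. Origin: middle of underside (rear face x -60), near jig y 0. Starts 30 to 50 mm short; touches both sides at jig x 30. A low push on its rear of 8 (15) N drives it on 10 (20) mm; it stays by friction.
- spare_wedge: A spare wedge just like it, lying loose on the bench to the left of the jig. Not to be moved. Origin: middle of its underside.
There are look-alikes about, which are no part of the job. What is shaped like the wedge but green or yellow is not meant.

How it is judged:
On the way, in this order (a step that is already met when the one before it is completed fails the run):
1. the stop bar is home against the end block (within 10 mm) (x of stop_bar in the frame of jig above 0.01 m), for 0.2 s.
2. the wedge is jammed between bar and ramp (x of wedge in the frame of jig above 0.02 m and contact force between wedge and stop_bar above 2 N), for 0.2 s.
At the end, for the whole second after the job is handed in: The stop bar is within 10 mm of the end block; the wedge stands flat on the board (within 10 mm and 10 degrees) between bar and ramp, at most 10 mm short of its tight place, at rest, and still presses on the bar with more than 2 N when nothing touches it (all of step 2 and x of stop_bar in the frame of jig above 0.01 m and z of wedge in the frame of jig below 0.028 m and angle between the x axis of wedge and the x axis of jig, either way round below 0.17 rad and angle between wedge's own z axis and vertical below 0.17 rad and linear speed of wedge below 0.01 m/s).
It fails at once if the spare wedge is moved more than 30 mm (distance of spare_wedge from where it was at the start of the episode above 0.03 m).
It also fails if it takes over 48 s, if anything falls off the work surface, if the arm or the gripper's body presses on something with over 40 N, if the wrist force passes 120 N, or if a joint passes its speed limit or range.

## Robot

A 7-joint arm with a two-finger parallel gripper is mounted at the origin on a cart in front of the work surface, level with it; the furniture and walls round the work are solid. World frame = base frame: x ahead of the robot, y to its left, z up, the work surface at z = 0. Lengths are in m, angles in rad, forces in N, time in s.
With the tool pointing down it reaches from about 0.425 to 0.925 m from the base axis. Payload 6.8 kg.
Tool frame: the origin (TCP) lies on the centre line of the jaws, within the pads' length; the fingertips stand bot.tip_reach ahead of it and the grasp point (between the pads) lies 3 mm ahead of it (bot.tip_reach is the distance from the TCP to the fingertips, in m); z points along the fingers, y is the line along which they close (so a half turn about z gives the same grasp; the last joint's range is limited). The gripper opens to 85 mm and grips with 20 to 120 N. Pads are 22 mm wide; open, the fingers measure 114 mm over their backs; the gripper's body (76 mm by 85 mm) begins 54 mm behind the grasp point. The pads swing forward as they close: fully open they stand 13 mm farther back than shut.
Start: joints at [-1.312, 0.477, 0.022, 1.555, -0.011, 1.109, -0.083], TCP at [0.242, 0.63, 0.253] pointing down, gripper open.
Joint ranges: [-2.96, 2.96], [-0.34, 2.1], [-1.41, 1.46], [0.24, 2.44], [-1.37, 4.51], [0.17, 1.92], [-2.96, 2.96]. Speed limits (rad/s): [2.39, 2.39, 3.14, 3.14, 3.14, 3.14, 3.14].

## Interface

Orientations are given as a unit quaternion [w, x, y, z].
In Python, from station import bot gives the robot as it stands.
- The arm moves only by the tool jog_arm, never from a script. Its argument "deltas" is a list of rows, each a list of 7 numbers: the shift along the world's x, y, z in m, then the turn, a rotation vector about the world's x, y, z in rad, then the opening, from 0 (shut) to 1 (fully open). In form: [[x, y, z, rx, ry, rz, grip], ...]. A call has 1 to 10 rows; each row shifts and turns the commanded pose from where the row before left it; what a row does not reach is not made up. A row lasts 1/10 s, in which the tool goes at most 50 mm and 8.59 degrees, less where a joint would pass 70% of its speed; a pose out of reach is approached as far as the arm can. A call with a gripper value outside its range is refused whole. The fingers move at their own pace and stop on an object; "newtons" is the grip in N (left out, the last holds). Time passes only in rows, so rows that do not move let the fingers close. It gives the time, the measured TCP pose, the force, the opening and the grip force at its end, in the units of the state.
- bot.get_obs(): the state, without advancing time (a new reading comes with each control period).
- bot.read_camera(name): name is "scene" or "top" or "wrist"; returns a dict with "img" (420x560x3 uint8, red, green, blue), "K" (3x3 intrinsics, pixels), "dist_coeffs" ([k1, k2, p1, p2, k3] as OpenCV has them; the pictures are not rectified), "eye" and "attitude" of the camera in the world. Camera axes: x right, y down, z forward; pixel columns grow to the right and rows downward; lengths in m; the calibration is good to about 2 mm. A picture is of the moment at which its call begins. There is no depth.
- bot.hand_in(): hands the job in; it is judged then, once.
The state is a dict: "t": time; "q": joint angles; "joint_vel": joint speeds; "joint_torque": joint torques, N m; "eef_pos": TCP position; "tool_rot": TCP orientation; "contact_force": force on the tool from outside, world axes, zero at the start; "torque": the same for the moment, N m; "gripper_width": opening from 0.0 (shut) to 1.0 (fully open); "grasp_force": force on a finger pad.
Only numpy, scipy, OpenCV 4.12 (cv2) and the standard library are available. Lean on these libraries where they do the work, as an engineer would, in place of code of your own. Each camera call takes 0.05 s, during which the arm holds its last target. There are 200 camera calls.

## Working session

There is one attempt and no reset: what is moved stays moved. The work goes in short steps, Python scripts to look and compute and a tool call to move; the robot and the scene stay as the last step left them, time stands still between calls to the robot, and variables do not carry over. Pictures are saved under pics/ and viewed, at most 10 in all, crops included, and the job is handed in when it is done.

Besides the shell and the picture viewer there is one more tool, called after "Emit:" as a command line: name --pt "numbers of a row" for each row, then --argument value for the rest. jog_arm: Moves the arm, as the interface text tells. Its arguments: {"type":"object","properties":{"deltas":{"type":"array"},"newtons":{"type":"number"}},"required":["deltas"]}

```bash
mkdir -p pics; cat > h.py <<'E'
import numpy as np, cv2
from scipy.spatial.transform import Rotation as R
from station import bot
def snap(name,tag):
    c=bot.read_camera(name); cv2.imwrite(f'pics/{tag}.png',c['img'][:,:,::-1]); np.save(f'pics/{tag}.npy',c,allow_pickle=True); return c
def load(tag): return np.load(f'pics/{tag}.npy',allow_pickle=True).item()
def rot(c):
    a=np.array(c['attitude'],float)
    return a if a.shape==(3,3) else R.from_quat(a[[1,2,3,0]]).as_matrix()
def onplane(c,px,z):
    u=cv2.undistortPoints(np.array(px,float).reshape(-1,1,2),np.array(c['K'],float),np.array(c['dist_coeffs'],float)).reshape(-1,2)
    d=np.c_[u,np.ones(len(u))]@rot(c).T; e=np.array(c['eye'])
    return e+d*((z-e[2])/d[:,2])[:,None]
def proj(c,P):
    r=rot(c).T; return cv2.projectPoints(np.array(P,float).reshape(-1,1,3),cv2.Rodrigues(r)[0],-r@np.array(c['eye']),np.array(c['K'],float),np.array(c['dist_coeffs'],float))[0].reshape(-1,2)
E
python3 - <<'E'
from h import *
a=snap('top','top0'); b=snap('scene','sc0')
for c in (a,b): print(c['eye'],c['attitude'],c['K'][0][0])
o=bot.get_obs(); print(o['t'],o['eef_pos'],o['tool_rot'],bot.tip_reach)
cv2.imwrite('pics/two.png',np.vstack([cv2.resize(a['img'],(400,300)),cv2.resize(b['img'],(400,300))])[:,:,::-1])
E
```

```text
[0.49790194 0.11364046 1.06914825] [-0.02143723  0.71207644 -0.70121852  0.02793152] 425.2371728395259
[-0.03190676 -0.63117072  0.51153805] [-0.49688653  0.80116851 -0.27982576  0.18146716] 470.0020279767043
0.1 [0.24187915 0.62964347 0.25242984] [-9.85148402e-05  1.82363059e-01  9.83230911e-01 -8.24431210e-04] 0.022
```

View pics/top0.png

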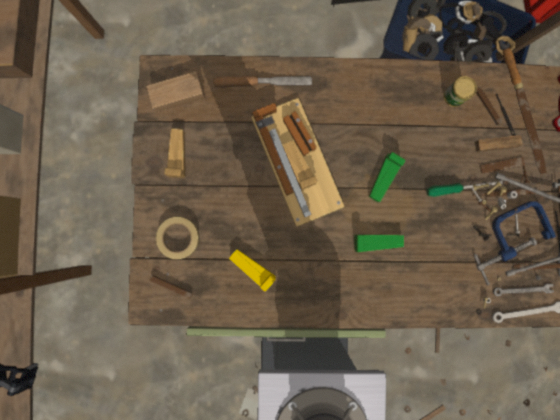

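View pics/sc0.png

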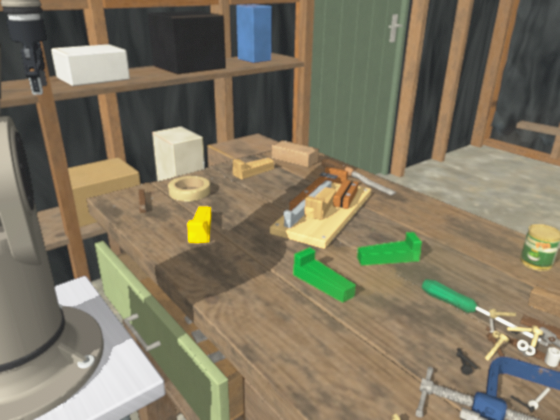

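The top view shows the jig at about (297,160), its end block at (265,112), the lip of the bar near (306,212) and the wooden wedge in the jig near (308,168). The spare is at (176,150). The look-alikes are green at (387,177) and (380,242), and yellow at (252,270). I choose the natural-wood one in the jig and check it in a close crop.

```bash
python3 - <<'E'
import cv2
a=cv2.imread('pics/top0.png')[90:235,235:360]; b=cv2.imread('pics/sc0.png')[155:255,265:385]
cv2.imwrite('pics/crop.png',cv2.hconcat([cv2.resize(a,(500,580),interpolation=2)][:1]+[cv2.copyMakeBorder(cv2.resize(b,None,fx=2.5,fy=2.5,interpolation=2),0,330,0,0,0)]))
E
```

```text
(no output)
```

View pics/crop.png

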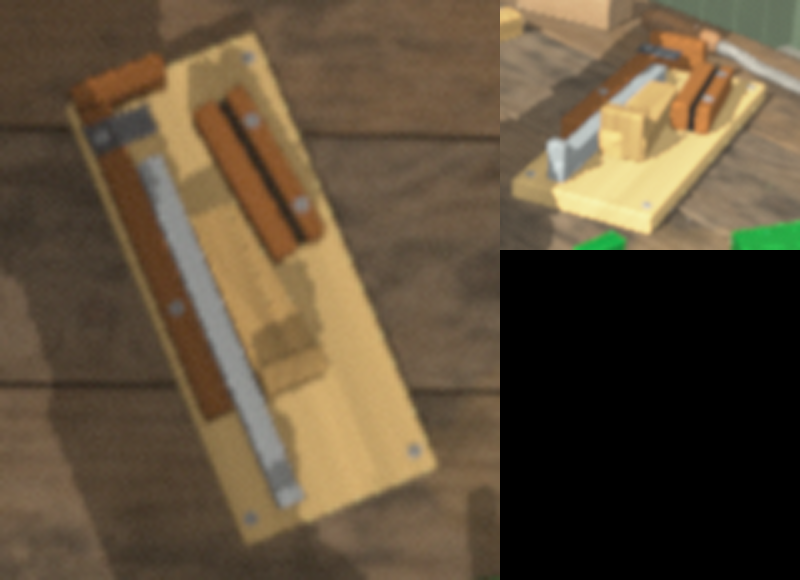

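The crop shows the natural-wood wedge between the bar and the ramp rail, with its thumb block at crop (292,360), and the lip of the bar at (288,490). Green and yellow are excluded. Next I measure.

```bash
python3 - <<'E'
from h import *
c=load('top0')
f=lambda L,z: onplane(c,[(234.5+x/4,89.5+y/4) for x,y in L],z)
B=f([(248,545),(437,466),(250,33),(70,105)],0.018)
print(B.round(4)); print([np.linalg.norm(B[i]-B[(i+1)%4]).round(4) for i in range(4)])
rm=(B[0]+B[1])/2; fm=(B[2]+B[3])/2; d=fm-rm; yaw=np.arctan2(d[1],d[0]); o=B.mean(0); print('yaw',yaw,o)
def jig(P): P=P-o; return np.c_[P[:,0]*np.cos(yaw)+P[:,1]*np.sin(yaw),-P[:,0]*np.sin(yaw)+P[:,1]*np.cos(yaw)].round(4)
print('lip rear top',jig(f([(278,507),(302,497)],.054)))
print('bar front',jig(f([(142,162),(163,155)],.040)))
print('fence rear',jig(f([(209,420),(232,410)],.044)))
print('wedge block front top, rear top,',jig(f([(254,340),(305,315),(265,375),(327,348)],.064)), 'rear at bottom',jig(f([(270,395),(327,370)],.018)))
s=load('sc0')
Z=lambda x,y,z:[o[0]+x*np.cos(yaw)-y*np.sin(yaw),o[1]+x*np.sin(yaw)+y*np.cos(yaw),z]
P=proj(s,[Z(-.15,.065,.018),Z(-.15,-.065,.018),Z(.15,-.065,.018)])
print('scene proj',P)
im=s['img'][155:255,265:385,::-1].copy(); im=cv2.resize(im,None,fx=5,fy=5)
for p in P: cv2.circle(im,tuple(int(v) for v in ((p-[264.5,154.5])*5)),4,(0,0,255),1)
cv2.imwrite('pics/sccheck.png',im)
E
```

```text
[[ 0.5152  0.0711  0.018 ]
 [ 0.5659 -0.0457  0.018 ]
 [ 0.8389  0.0738  0.018 ]
 [ 0.7902  0.1867  0.018 ]]
[np.float64(0.1273), np.float64(0.298), np.float64(0.123), np.float64(0.2984)]
yaw 0.4054145046322059 [0.67754801 0.07146784 0.018     ]
lip rear top [[-0.1352  0.04  ]
 [-0.1351  0.0244]]
bar front [[0.0927 0.0349]
 [0.0919 0.0213]]
fence rear [[-0.0706  0.0577]
 [-0.0702  0.0425]]
wedge block front top, rear top, [[-0.038   0.0157]
 [-0.0357 -0.0182]
 [-0.0599  0.0177]
 [-0.059  -0.0227]] rear at bottom [[-0.0686  0.0154]
 [-0.0676 -0.0235]]
scene proj [[268.60488923 225.32226405]
 [324.14541221 240.33323525]
 [370.11074548 187.55752061]]
```

View pics/sccheck.png

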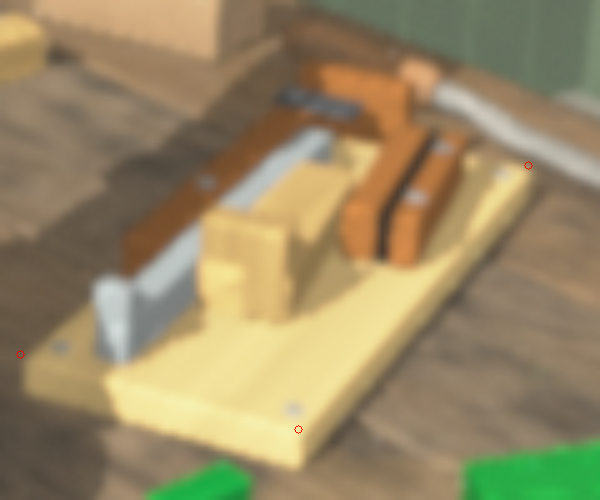

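Emit:
jog_arm --pt "0.017 -0.037 0 0 0 0.048 0" --pt "0.017 -0.037 0 0 0 0.048 0" --pt "0.017 -0.037 0 0 0 0.048 0" --pt "0.017 -0.037 0 0 0 0.048 0" --pt "0.017 -0.037 0 0 0 0.048 0" --pt "0.017 -0.037 0 0 0 0.048 0" --pt "0.017 -0.037 0 0 0 0.048 0" --pt "0.017 -0.037 0 0 0 0.048 0" --pt "0.017 -0.037 0 0 0 0.048 0" --pt "0.017 -0.037 0 0 0 0.048 0" --newtons 60

```text
t: 1.1
eef_pos: [0.4123, 0.2583, 0.2531]
tool_rot: [-0.0, -0.058, 0.998, -0.0]
contact_force: [0.6, 0.1, 0.4]
gripper_width: -0.002
grasp_force: 0.0
```

Emit:
jog_arm --pt "0.017 -0.037 0 0 0 0.048 0" --pt "0.017 -0.037 0 0 0 0.048 0" --pt "0.017 -0.037 -0.02 0 0 0.048 0" --pt "0.017 -0.037 -0.03 0 0 0.048 0" --pt "0.017 -0.037 -0.03 0 0 0.048 0" --pt "0.017 -0.037 -0.03 0 0 0.052 0" --pt "0 0 0 0 0 0 0" --pt "0 0 0 0 0 0 0"

```text
t: 1.9
eef_pos: [0.5129, 0.0383, 0.1434]
tool_rot: [-0.001, -0.2, 0.98, -0.0]
contact_force: [-0.4, 1.4, 0.3]
gripper_width: 0.0
grasp_force: 0.0
```

```bash
cat > st.py <<'E'
from h import *
o=bot.get_obs(); J=np.array([.6775,.0715,0]); yaw=.4054
A=R.from_euler('z',yaw).as_matrix()
q=np.array(o['tool_rot']); T=R.from_quat(q[[1,2,3,0]]).as_matrix()
print('t',o['t'],'p',np.round(o['eef_pos'],4),'jig',(A.T@(o['eef_pos']-J)).round(4),'toolz',T[:,2].round(3),'ty yaw',np.arctan2(T[1,1],T[0,1]).round(3),'tip',bot.tip_reach,'g',o['gripper_width'],'F jig',(A.T@o['contact_force']).round(2))
E
python3 st.py
```

```text
t 1.9 p [0.5129 0.0383 0.1434] jig [-0.1643  0.0344  0.1434] toolz [-0.002 -0.001 -1.   ] ty yaw 1.973 tip 0.022 g 0.00014697831585180272 F jig [0.14 1.43 0.32]
```

Emit:
jog_arm --pt "0.0016 -0.0037 -0.03 0 0 0 0" --pt "0 0 -0.03 0 0 0 0" --pt "0 0 -0.02 0 0 0 0" --pt "0 0 -0.007 0 0 0 0" --pt "0 0 -0.006 0 0 0 0" --pt "0 0 0 0 0 0 0" --pt "0 0 0 0 0 0 0"

```text
t: 2.6
eef_pos: [0.5158, 0.0362, 0.0523]
tool_rot: [0.001, -0.201, 0.98, 0.0]
contact_force: [-0.7, 0.8, -0.1]
gripper_width: -0.002
grasp_force: 0.0
```

```bash
python3 st.py
```

```text
t 2.6 p [0.5158 0.0362 0.0523] jig [-0.1626  0.0313  0.0523] toolz [ 0.002  0.001 -1.   ] ty yaw 1.976 tip 0.022 g -0.0018220375990501952 F jig [-0.31  1.   -0.1 ]
```

Emit:
jog_arm --pt "0.0055 0.0024 0 0 0 0 0" --pt "0.0055 0.0024 0 0 0 0 0" --pt "0.0055 0.0024 0 0 0 0 0" --pt "0.0055 0.0024 0 0 0 0 0" --pt "0.0055 0.0024 0 0 0 0 0" --pt "0.0055 0.0024 0 0 0 0 0" --pt "0.0055 0.0024 0 0 0 0 0" --pt "0.0055 0.0024 0 0 0 0 0" --pt "0 0 0 0 0 0 0" --pt "0 0 0 0 0 0 0"

```text
t: 3.6
eef_pos: [0.5594, 0.0553, 0.0513]
tool_rot: [0.0, -0.201, 0.98, 0.0]
contact_force: [-0.9, 0.0, 0.7]
gripper_width: -0.0
grasp_force: 0.0
```

```bash
python3 st.py
```

```text
t 3.6 p [0.5594 0.0553 0.0513] jig [-0.1149  0.0317  0.0513] toolz [ 0.001  0.    -1.   ] ty yaw 1.976 tip 0.022 g -0.00023743749858624427 F jig [-0.81  0.37  0.66]
```

Emit:
jog_arm --pt "0.0018 0.0008 0 0 0 0 0" --pt "0.0018 0.0008 0 0 0 0 0" --pt "0.0018 0.0008 0 0 0 0 0" --pt "0 0 0 0 0 0 0" --pt "0 0 0 0 0 0 0"

```text
t: 4.1
eef_pos: [0.5646, 0.0574, 0.0513]
tool_rot: [0.0, -0.201, 0.98, 0.0]
contact_force: [0.3, 0.2, -0.3]
gripper_width: -0.004
grasp_force: 0.2
```

```bash
python3 st.py
```

```text
t 4.1 p [0.5646 0.0574 0.0513] jig [-0.1093  0.0316  0.0513] toolz [ 0.  0. -1.] ty yaw 1.976 tip 0.022 g -0.003887813873132818 F jig [ 0.4   0.08 -0.3 ]
```

Emit:
jog_arm --pt "0.0018 0.0008 0 0 0 0 0" --pt "0.0014 0.0006 0 0 0 0 0" --pt "0 0 0 0 0 0 0" --pt "0 0 0 0 0 0 0"

```text
t: 4.5
eef_pos: [0.5669, 0.0583, 0.0512]
tool_rot: [-0.001, -0.201, 0.98, -0.0]
contact_force: [-4.7, -1.7, 2.2]
gripper_width: -0.002
grasp_force: 2.6
```

```bash
python3 st.py; python3 - <<'E'
from h import *
s=snap('scene','sc1')
cv2.imwrite('pics/c1.png',cv2.resize(s['img'][130:255,250:395,::-1],None,fx=4,fy=4,interpolation=2))
E
```

```text
t 4.5 p [0.5669 0.0583 0.0512] jig [-0.1068  0.0315  0.0512] toolz [-0.002 -0.    -1.   ] ty yaw 1.976 tip 0.022 g -0.0017398230745283546 F jig [-5.01  0.25  2.2 ]
```

View pics/c1.png

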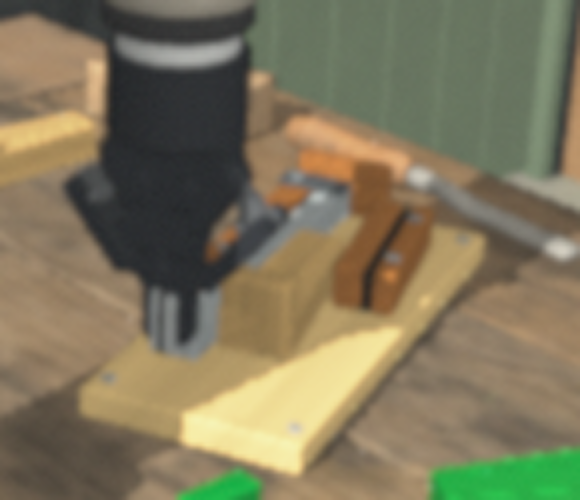

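The bar is home: the force rose to 5 N at TCP jig x -0.107, where -0.106 was expected. The picture shows the gripper at (180,300) behind the lip. Next I move over behind the wedge.

Emit:
jog_arm --pt "-0.0115 -0.005 0 0 0 0 0" --pt "-0.0115 -0.005 0 0 0 0 0" --pt "0 0 0 0 0 0 0" --pt "0.0067 -0.0156 -0.003 0 0 0 0" --pt "0.0067 -0.0156 -0.003 0 0 0 0" --pt "0 0 0 0 0 0 0" --pt "0.0092 0.0039 0 0 0 0 0" --pt "0.0092 0.0039 0 0 0 0 0" --pt "0 0 0 0 0 0 0"

```text
t: 5.45
eef_pos: [0.5785, 0.0277, 0.0457]
tool_rot: [0.001, -0.203, 0.979, 0.0]
contact_force: [0.1, 0.1, 0.3]
gripper_width: 0.002
grasp_force: 0.0
```

```bash
python3 st.py
```

```text
t 5.45 p [0.5785 0.0277 0.0457] jig [-0.1082 -0.0012  0.0457] toolz [ 0.002  0.001 -1.   ] ty yaw 1.979 tip 0.022 g 0.0016754612619847842 F jig [0.18 0.07 0.28]
```

Emit:
jog_arm --pt "0.0055 0.0024 0 0 0 0 0" --pt "0.0055 0.0024 0 0 0 0 0" --pt "0.0055 0.0024 0 0 0 0 0" --pt "0.0055 0.0024 0 0 0 0 0" --pt "0.0055 0.0024 0 0 0 0 0" --pt "0.0055 0.0024 0 0 0 0 0" --pt "0.0055 0.0024 0 0 0 0 0" --pt "0.0055 0.0024 0 0 0 0 0" --pt "0.0055 0.0024 0 0 0 0 0" --pt "0 0 0 0 0 0 0"

```text
t: 6.45
eef_pos: [0.6271, 0.0476, 0.0454]
tool_rot: [0.001, -0.201, 0.979, 0.0]
contact_force: [-0.1, 1.3, 0.0]
gripper_width: 0.002
grasp_force: 0.0
```

```bash
python3 st.py
```

```text
t 6.45 p [0.6271 0.0476 0.0454] jig [-0.0558 -0.0021  0.0454] toolz [ 0.001  0.    -1.   ] ty yaw 1.977 tip 0.022 g 0.0023338045466238123 F jig [0.41 1.19 0.04]
```

Emit:
jog_arm --pt "0.0037 0.0016 0 0 0 0 0" --pt "0.0037 0.0016 0 0 0 0 0" --pt "0.0037 0.0016 0 0 0 0 0" --pt "0.0028 0.0012 0 0 0 0 0" --pt "0 0 0 0 0 0 0" --pt "0 0 0 0 0 0 0"

```text
t: 7.05
eef_pos: [0.6402, 0.0529, 0.0453]
tool_rot: [0.0, -0.201, 0.98, -0.0]
contact_force: [-0.3, 0.5, 0.1]
gripper_width: 0.001
grasp_force: 0.0
```

```bash
python3 st.py
```

```text
t 7.05 p [0.6402 0.0529 0.0453] jig [-0.0416 -0.0024  0.0453] toolz [ 0.001  0.    -1.   ] ty yaw 1.976 tip 0.022 g 0.0013832345871599152 F jig [-0.1   0.54  0.09]
```

Right at the expected touch point. I press on 10 mm and check the force.

Emit:
jog_arm --pt "0.0018 0.0008 0 0 0 0 0" --pt "0.0018 0.0008 0 0 0 0 0" --pt "0.0018 0.0008 0 0 0 0 0" --pt "0.0018 0.0008 0 0 0 0 0" --pt "0.0018 0.0008 0 0 0 0 0" --pt "0 0 0 0 0 0 0" --pt "0 0 0 0 0 0 0"

```text
t: 7.75
eef_pos: [0.6471, 0.0555, 0.0449]
tool_rot: [-0.002, -0.201, 0.98, -0.0]
contact_force: [-7.1, -2.4, 3.0]
gripper_width: -0.0
grasp_force: 0.0
```

```bash
python3 st.py
```

```text
t 7.75 p [0.6471 0.0555 0.0449] jig [-0.0343 -0.0027  0.0449] toolz [-0.004 -0.001 -1.   ] ty yaw 1.975 tip 0.022 g -9.092516102490351e-05 F jig [-7.5   0.59  3.03]
```

Emit:
jog_arm --pt "0.0018 0.0008 0 0 0 0 0" --pt "0.0018 0.0008 0 0 0 0 0" --pt "0.0018 0.0008 0 0 0 0 0" --pt "0 0 0 0 0 0 0" --pt "0 0 0 0 0 0 0" --pt "0 0 0 0 0 0 0"

```text
t: 8.35
eef_pos: [0.6509, 0.057, 0.0445]
tool_rot: [-0.004, -0.2, 0.98, -0.0]
contact_force: [-11.3, -4.2, 5.8]
gripper_width: -0.0
grasp_force: 0.0
```

```bash
python3 st.py
```

```text
t 8.35 p [0.6509 0.057  0.0445] jig [-0.0301 -0.0029  0.0445] toolz [-0.007 -0.002 -1.   ] ty yaw 1.974 tip 0.022 g -0.0004258978886620714 F jig [-12.06   0.59   5.81]
```

Emit:
jog_arm --pt "-0.0055 -0.0024 0 0 0 0 0" --pt "-0.0092 -0.0039 0 0 0 0 0" --pt "-0.0184 -0.0079 0 0 0 0 0" --pt "-0.0184 -0.0079 0.02 0 0 0 0" --pt "-0.01 -0.03 0.03 0 0 0 0" --pt "0 -0.04 0.02 0 0 0 0" --pt "0 -0.04 0.02 0 0 0 0" --pt "0 -0.04 0.02 0 0 0 0" --pt "0 -0.04 0.02 0 0 0 0" --pt "0 0 0 0 0 0 0"

```text
t: 9.35
eef_pos: [0.5938, -0.1614, 0.1792]
tool_rot: [0.003, -0.196, 0.981, -0.003]
contact_force: [-0.8, 0.1, -0.8]
gripper_width: 0.003
grasp_force: 0.0
```

```bash
python3 st.py; python3 - <<'E'
from h import *
a=snap('top','top2'); s=snap('scene','sc2')
A=cv2.resize(a['img'][90:235,235:360],None,fx=3.2,fy=4*.8,interpolation=2); B=cv2.resize(s['img'][130:255,250:395],None,fx=2.7,fy=2.7,interpolation=2)
B=cv2.copyMakeBorder(B,0,A.shape[0]-B.shape[0],0,0,0)
cv2.imwrite('pics/c2.png',np.hstack([A,B])[:,:,::-1])
E
```

```text
t 9.35 p [ 0.5938 -0.1614  0.1792] jig [-0.1688 -0.181   0.1792] toolz [ 0.008 -0.005 -1.   ] ty yaw 1.966 tip 0.022 g 0.0028520427788418863 F jig [-0.75  0.41 -0.83]
```

View pics/c2.png

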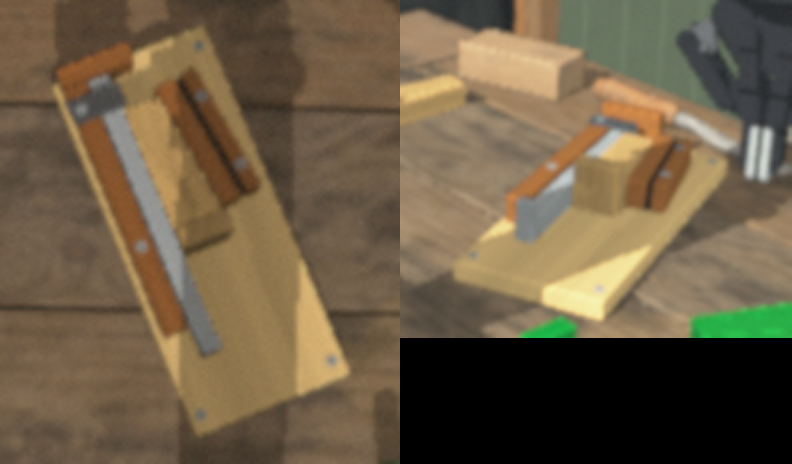

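The bar is against the end block (bar front at (100,78), lip at (208,348)). The wedge sits flat and tight between bar and rail, its block at (207,230), and the gripper is clear. I now hand in.

```bash
python3 -c "
from station import bot
print(bot.hand_in())"
```

```text
the job is handed in; nothing more can be done
None
```

I slid the stop bar home against the end block, pushed the wedge in to about 12 N so it jams the bar, left the spare wedge untouched, and handed the job in at about 9.5 s; the hand-in gave no verdict.

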